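# Put the bench glassware back in its holders

## Task

Put the four loose pieces of labware away, each in the wooden holder made for it: the green jar upright inside the round rimmed nest, the funnel mouth-down over the post of the drying stand, the longer stirring rod lying in the longer rest and the shorter rod in the shorter rest, each flat on its holder's base and roughly centred. Lower each piece into place rather than dropping it, and leave the lamp socket and the test tube rack standing where they are.

Things in the scene. Friction and masses are not known exactly. Their poses are not given: they have to be found in the camera images.
- jar: A loose squat closed specimen jar of plain green glass, 56 mm in diameter and 60 mm tall with its flat glass lid (fast to it; slight neck 46 to 53 mm up; straight sides below). About 180 g, standing upright. Origin: centre of its underside; z up. Grip it across its body from above.
- funnel: A loose black bakelite funnel standing upside down: mouth, 70 mm across outside and about 64 mm inside, down on the bench; cone (3 mm wall, hollow) 42 mm high; above it the upright stem, 12 mm in diameter, from 42 to 87 mm up. About 70 g. Origin: centre of the mouth (underside); z up along the stem. Grip it by the stem.
- long_rod: Loose clear-glass stirring rod, the longer one, 130 mm long, about 35 g, lying level roughly along world y (within 0.3 rad). Round glass 9 mm in diameter, its axis 8 mm above the underside; a square amber rubber cap at each end (16 x 16, 18 mm long) stops it rolling. Grip the glass at mid-length across the rod. Origin: mid-length, at underside level; x along the rod, z up.
- short_rod: Loose clear-glass stirring rod, the shorter one, 80 mm long, about 25 g, lying level roughly along world y (within 0.3 rad). Round glass 9 mm in diameter, its axis 8 mm above the underside; a square amber rubber cap at each end (16 x 16, 18 mm long) stops it rolling. Grip the glass at mid-length across the rod. Origin: mid-length, at underside level; x along the rod, z up.
- ring_nest: Round wooden nest for the jar, fixed to the bench: a disc 92 mm across, 4 mm thick, with a raised rim 10 mm high (from the bench) round it; 76 mm across inside the rim. Origin: centre of its underside (bench level); z up.
- post_stand: Wooden drying stand for the funnel, fixed to the bench: a flat round disc 96 mm across and 6 mm thick with one upright post in its middle, 10 mm in diameter, its top 26 mm above the bench. The funnel stands mouth-down on the disc with the post inside its cone. Origin: centre of its underside (bench level); z up.
- long_rest: The longer wooden rod rest, fixed: base plate 162 x 48 mm, 4 mm thick, with a U-shaped wall round each end, 13 mm high from the bench, reaching 34 mm in; the middle has no side walls (room for fingertips). Inside the walls 150 x 36 mm; the longer rod lies on the plate. Origin: centre of underside (bench level); x along its length, roughly world y (within 0.3 rad), z up.
- short_rest: The shorter wooden rod rest, fixed: base plate 112 x 48 mm, 4 mm thick, with a U-shaped wall round each end, 13 mm high from the bench, reaching 24 mm in; the middle has no side walls (room for fingertips). Inside the walls 100 x 36 mm; the shorter rod lies on the plate. Origin: centre of underside (bench level); x along its length, roughly world y (within 0.3 rad), z up.
- lamp_socket: Brass bayonet-mount lamp socket, 75 mm tall, upright on a round black swivel base 54 mm across; loose, about 350 g, stands among the things and is to be left alone. Origin: centre of its underside; z up.
- tube_rack: White ceramic test tube rack, 50 x 180 mm, 60 mm high, with three glass tubes up to 93 mm high, long side along world y, beyond the work area; loose, about 900 g, to be left alone. Origin: centre of its underside; z up.
Things that resemble listed ones, but are neither listed nor needed, are in the scene too. What is shaped like the funnel but red is not meant. Leave any purple look-alike of the long_rest alone.

How it is judged:
By the outcome, as a careful person would: the job done as asked, in the order asked, and still so for the second after the job is handed in, with the robot touching nothing.
It also fails if it takes over 109 s, if anything falls off the work surface, if the arm or the gripper's body presses on something with over 40 N, if the wrist force passes 120 N, or if a joint passes its speed limit or range.

## Robot

A 6-joint arm with a two-finger parallel gripper is mounted at the origin on the work surface. World frame = base frame: x ahead of the robot, y to its left, z up, the work surface at z = 0. Lengths are in mm, angles in degrees, forces in N, time in s.
With the tool pointing down it reaches from about 300 to 850 mm from the base axis. Payload 4.2 kg.
Tool frame: the origin (TCP) lies at the very end of the fingers, on their centre line; the grasp point (between the pads) lies 19 mm behind it (env.tcp_to_grasp is the distance from the TCP to the grasp point, in mm); z points along the fingers, y is the line along which they close (so a half turn about z gives the same grasp; the last joint's range is limited). The gripper opens to 91 mm and grips with 3 to 60 N. Pads are 32 mm wide; open, the fingers measure 118 mm over their backs; the gripper's body (76 mm by 178 mm) begins 60 mm behind the grasp point.
Start: joints at [-71.677, 18.312, 89.639, -0, 72.044, -1.146], TCP at [191.65, -542.138, 213.976] pointing down, gripper open.
Joint ranges: [-177.97, 177.97], [-48.28, 115.42], [12.27, 149.76], [-77.06, 257.06], [2.81, 150.46], [-146.56, 146.56]. Speed limits (degrees/s): [147.25, 147.25, 180, 180, 180, 180].

## Interface

Orientations are given as [roll, pitch, yaw] about the fixed x, y, z axes, in that order (R = Rz(yaw) Ry(pitch) Rx(roll)).
In Python, from workcell import env gives the robot as it stands.
- The arm moves only by the tool move_arm, never from a script. Its argument "plan" is a list of rows, each a list of 3 entries, a list of its own where there are three numbers: the shift along the world's x, y, z in cm, then the turn about the world's z in degrees, then the closure, from 0 (fully open) to 1 (shut). In form: [[[x, y, z], turn, claw], ...]. A call has 1 to 5 rows; each row shifts and turns the commanded pose from where the row before left it; what a row does not reach is not made up. A row lasts 1/10 s, in which the tool goes at most 50 mm and 8.59 degrees, less where a joint would pass 70% of its speed; a pose out of reach is approached as far as the arm can. A call is refused whole if a number of a shift passes 5 or a number of a turn 8.59, either way. A call with a gripper value outside its range is refused whole. The fingers move at their own pace and stop on an object; "squeeze" is the grip in N (left out, the last holds). Time passes only in rows, so rows that do not move let the fingers close. It gives the time, the measured TCP pose, the force, the opening and the grip force at its end, in the units of the state.
- env.state(): the state, without advancing time (a new reading comes with each control period).
- env.grab_frame(name): name is "side" or "top"; returns a dict with "frame" (480x640x3 uint8, red, green, blue), "z_map" (480x640 float32, mm along the optical axis (not along the pixel's ray), 0 where there is no reading), "fovy" (degrees; the focal length in pixels is half the picture's height over the tangent of half this angle, whatever the lens; pixels are square), "cx", "cy" (the principal point, pixels), "D" ([k1, k2, p1, p2, k3] as OpenCV has them; the pictures are not rectified), "position" and "orientation" of the camera in the world. Camera axes: x right, y down, z forward; pixel columns grow to the right and rows downward; lengths in mm; the calibration is good to about 2 mm. A picture is of the moment at which its call begins.
- env.job_done(): hands the job in; it is judged then, once.
Trained networks look in a picture, given as the dict that the camera call returned (one of the last four; its "shot" number tells which), for a name from the list of things; names that differ only in an ending like _2 or _b are one class to them, and where a whole thing is asked for, a point or a joint stands for the part that bears it (a point fixed in the world has none). Each returns a list of dicts, best first, with "score" (0 to 1); they miss things now and then, are a little off and sometimes report something else, mostly with a low value. They report only what shows in the picture. A call takes as long as a camera call. They do not tell look-alikes from the thing itself.
- env.search_frame(picture, label): "point" ([column, row] in pixels, amid what is visible of it).
- env.landmark_of(picture, label): "point" ([column, row] in pixels: a listed point, or the origin of a listed thing).
The state is a dict: "time_s": time; "qpos": joint angles; "qvel": joint speeds; "effort": joint torques, N m; "ee_pos": TCP position; "ee_rot": TCP orientation; "force": force on the tool from outside, world axes, zero at the start; "torque": the same for the moment, N m; "gripper_width": finger opening in mm; "gripper_force": force on a finger pad.
Only numpy, scipy, OpenCV 4.12 (cv2) and the standard library are available. Lean on these libraries where they do the work, as an engineer would, in place of code of your own. Each camera call takes 0.05 s, during which the arm holds its last target. There are 200 camera calls.

## Working session

There is one attempt and no reset: what is moved stays moved. The work goes in short steps, Python scripts to look and compute and a tool call to move; the robot and the scene stay as the last step left them, time stands still between calls to the robot, and variables do not carry over. Pictures are saved under pics/ and viewed, at most 14 in all, crops included, and the job is handed in when it is done.

Besides the shell and the picture viewer there is one more tool, called after "Call:" as a command line: name --argument value ..., lists and objects as JSON in quotes. move_arm: Moves the arm, as the interface text tells. Its arguments: {"type":"object","properties":{"plan":{"type":"array","items":{"type":"array"}},"squeeze":{"type":"number"}},"required":["plan"]}

```bash
ls; mkdir -p pics; cat > h.py <<'E'
from workcell import env
import numpy as np, cv2
from scipy.spatial.transform import Rotation as R
def cam(p):
    f=240/np.tan(np.radians(p["fovy"])/2)
    K=np.array([[f,0,p["cx"]],[0,f,p["cy"]],[0,0,1.]])
    o=np.array(p["orientation"],float)
    Rm=o if o.shape==(3,3) else R.from_euler('xyz',o,degrees=True).as_matrix()
    return K,np.array(p["D"],float),Rm,np.array(p["position"],float)
def rays(p,uv):
    K,D,Rm,t=cam(p)
    n=cv2.undistortPoints(np.array(uv,float).reshape(-1,1,2),K,D).reshape(-1,2)
    return np.c_[n,np.ones(len(n))]@Rm.T,t
def at_z(p,uv,z):
    d,t=rays(p,uv); return t+d*((z-t[2])/d[:,2])[:,None]
def cloud(p):
    v,u=np.mgrid[0:480,0:640]; d,t=rays(p,np.c_[u.ravel(),v.ravel()])
    z=p["z_map"].ravel(); P=t+d*z[:,None]; P[z<=0]=np.nan
    return P.reshape(480,640,3)
def proj(p,X):
    K,D,Rm,t=cam(p); r=cv2.Rodrigues(Rm.T)[0]
    return cv2.projectPoints(np.array(X,float).reshape(-1,1,3),r,-Rm.T@t,K,D)[0].reshape(-1,2)
E
python3 - <<'E'
from h import *
import pickle
s=env.state(); print(s["ee_pos"],s["ee_rot"],s["gripper_width"],s["time_s"])
for n in("top","side"):
    p=env.grab_frame(n); pickle.dump(p,open(n+".pkl","wb")); cv2.imwrite(f"pics/{n}1.png",p["frame"][...,::-1])
    print(n,p["position"],p["orientation"],p["fovy"],p["cx"],p["cy"],p["D"])
    for l in "jar funnel long_rod short_rod ring_nest post_stand long_rest short_rest lamp_socket tube_rack".split():
        r=env.landmark_of(p,l); print(l,[(np.round(k["point"]).tolist(),round(k["score"],2),at_z(p,k["point"],0)[0].round()[:2].tolist()) for k in r])
E
```

```text
pics
[ 191.46544924 -541.64967882  213.11180706] [-1.79896277e+02  4.86896792e-04  1.94692714e+01] 91.25051580487177 0.0
top [ 359.82665487  -49.01981319 1578.07179824] [-172.68893669    1.33771659  -89.85822661] 45.24423552939863 323.7035521068808 251.15292194320995 [-0.11852573  0.          0.          0.          0.        ]
jar [([188.0, 251.0], 0.6, [563.0, 369.0]), ([260.0, 293.0], 0.56, [447.0, 164.0])]
funnel [([197.0, 302.0], 0.75, [422.0, 339.0]), ([155.0, 305.0], 0.61, [412.0, 457.0])]
long_rod [([371.0, 291.0], 0.5, [451.0, -140.0])]
short_rod [([373.0, 230.0], 0.57, [621.0, -149.0])]
ring_nest [([270.0, 223.0], 0.85, [642.0, 139.0]), ([319.0, 170.0], 0.23, [794.0, 3.0])]
post_stand [([446.0, 302.0], 0.8, [423.0, -348.0]), ([318.0, 167.0], 0.49, [801.0, 4.0])]
long_rest [([442.0, 247.0], 0.97, [575.0, -338.0])]
short_rest [([188.0, 245.0], 0.91, [580.0, 367.0]), ([260.0, 291.0], 0.64, [453.0, 162.0])]
lamp_socket [([322.0, 260.0], 0.69, [537.0, -6.0])]
tube_rack [([316.0, 169.0], 0.56, [795.0, 10.0])]
side [-19.94683005 794.56895659 850.31954233] [-128.58630311    0.38701674 -144.93671577] 47.456024925925966 323.04692230956823 233.21350786985533 [-0.10297675  0.          0.          0.          0.        ]
jar [([314.0, 314.0], 0.63, [454.0, 160.0])]
funnel [([273.0, 378.0], 0.9, [423.0, 339.0]), ([230.0, 421.0], 0.73, [426.0, 454.0])]
long_rod [([388.0, 238.0], 0.58, [456.0, -150.0])]
short_rod [([338.0, 218.0], 0.74, [603.0, -149.0])]
ring_nest [([252.0, 272.0], 0.98, [648.0, 136.0])]
post_stand [([432.0, 204.0], 0.62, [430.0, -344.0])]
long_rest [([386.0, 186.0], 0.81, [571.0, -347.0]), ([500.0, 190.0], 0.68, [301.0, -513.0])]
short_rest [([205.0, 352.0], 0.88, [573.0, 366.0])]
lamp_socket [([328.0, 259.0], 0.6, [531.0, -2.0]), ([204.0, 353.0], 0.34, [572.0, 370.0])]
tube_rack [([246.0, 221.0], 0.98, [790.0, -2.0]), ([275.0, 378.0], 0.28, [421.0, 335.0])]
```

View pics/top1.png

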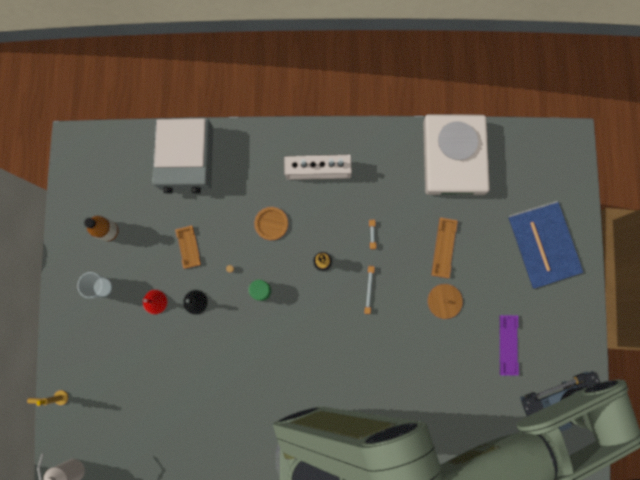

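View pics/side1.png

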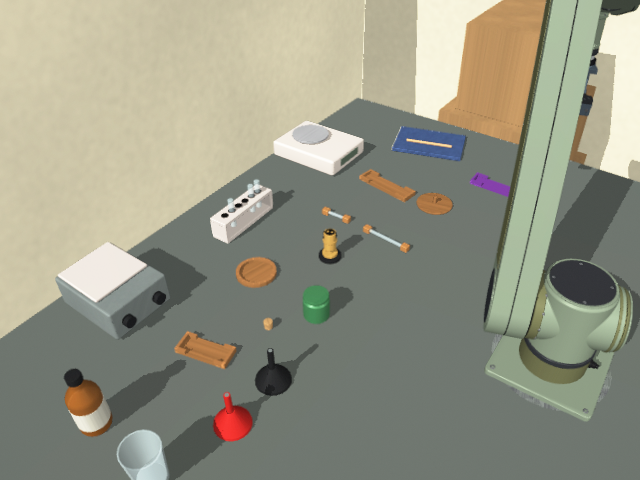

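The top view shows the green jar at (260,290), the black funnel at (195,302), the long rod at (371,290), the short rod at (373,234), the ring nest at (271,223), the post stand at (446,302), the long rest at (445,247) and the short rest at (188,247). The purple rest (509,345), red funnel (155,302) and lamp socket (322,261) are to be left alone. The side view agrees. Next I measure from depth in both views.

```bash
cat > meas.py <<'E'
from h import *
import pickle
Ps={n:pickle.load(open(n+".pkl","rb")) for n in("top","side")}
A=dict(jar=(450,163,50),funnel=(423,339,50),long_rod=(452,-145,85),short_rod=(610,-149,60),ring_nest=(645,137,60),post_stand=(428,-346,62),long_rest=(574,-342,95),short_rest=(576,367,70),lamp_socket=(535,-4,45))
big={}
for n,p in Ps.items():
    C=cloud(p); hsv=cv2.cvtColor(p["frame"],cv2.COLOR_RGB2HSV)
    for k,(x,y,r) in A.items():
        near=np.hypot(C[...,0]-x,C[...,1]-y)<r
        g=C[near&(np.abs(C[...,2])<3)]
        m=near&(hsv[...,1]>120)if k not in("funnel",) else near&(C[...,2]>8)
        Q=C[m]; z=Q[:,2]
        print(n,k,"n",len(Q),"bench",np.median(g[:,2]).round(1) if len(g) else None,"z pct",np.nanpercentile(z,[5,25,50,75,95,99]).round(1), end=" ")
        v,u=np.nonzero(m); uv=np.c_[u,v]
        if k in("jar",):
            t=z>np.nanpercentile(z,95)-6; print("top c",cv2.minEnclosingCircle(Q[t][:,:2].astype(np.float32)),Q[t].mean(0).round(1))
        else:
            rc=cv2.minAreaRect(Q[:,:2].astype(np.float32)); print("mean",Q.mean(0).round(1),"rect",np.round(rc[0],1),np.round(rc[1],1),round(rc[2],1))
        for zl in (8 if 'rod' in k else 4,):
            X=at_z(p,uv,zl); c=X.mean(0); w,V=np.linalg.eigh(np.cov(X[:,:2].T)); print("    flat z",zl,c.round(1),"rect",[np.round(q,1) for q in cv2.minAreaRect(X[:,:2].astype(np.float32))],"ang",np.degrees(np.arctan2(V[1,1],V[0,1])).round(1)%180)
E
python3 meas.py; python3 - <<'E'
import cv2,numpy as np
t=cv2.imread("pics/top1.png");s=cv2.imread("pics/side1.png")
c=lambda i,x,y,w=50,h=38:cv2.resize(i[y-h:y+h,x-w:x+w],(266,200),interpolation=cv2.INTER_CUBIC)
rows=[[c(t,372,262),c(t,445,275),c(t,188,250)],[c(s,370,228),c(s,405,195),c(s,205,350)]]
cv2.imwrite("pics/crop1.png",np.vstack([np.hstack(r) for r in rows]))
E
```

```text
top jar n 110 bench 0.0 z pct [42.2 55.7 59.5 62.3 66.2 68.2] top c ((451.366943359375, 157.51055908203125), 24.33957862854004) [456.7 159.2  63.1]
    flat z 4 [457.6 161.4   4. ] rect [array([454.6, 163.5]), array([53.3, 44.1]), np.float64(64.0)] ang 58.0
top funnel n 450 bench 0.1 z pct [ 9.4 14.8 22.4 32.4 74.3 89.7] mean [421.  339.4  26.6] rect [424.8 337.9] [76.8 76.3] 3.8
    flat z 4 [421.9 345.2   4. ] rect [array([425. , 339.2]), array([77.1, 76.3]), np.float64(3.8)] ang 168.7
top long_rod n 68 bench -0.1 z pct [ 8.1 12.  14.5 18.5 21.4 23.7] mean [ 455.2 -135.5   14.9] rect [ 456.  -135.4] [ 15.  129.3] 85.9
    flat z 8 [ 455.6 -135.9    8. ] rect [array([ 456.1, -135.7]), array([ 14.4, 129.1]), np.float64(85.4)] ang 175.2
top short_rod n 67 bench -0.1 z pct [ 9.3 12.8 15.4 18.4 21.5 22.7] mean [ 607.4 -144.6   15.5] rect [ 608.  -144.7] [79.9 14.5] 1.7
    flat z 8 [ 608.6 -145.     8. ] rect [array([ 609., -145.]), array([78.5, 14.2]), np.float64(2.0)] ang 1.8000000000000114
top ring_nest n 848 bench 0.4 z pct [-1.8  2.3  5.3  8.9 13.1 16.2] mean [640.2 135.1   5.5] re
[... 2699 characters left out ...]
.1  5.9  9.  14.6 16.2] mean [ 569.  -342.6    6.9] rect [ 570.6 -345.8] [ 72.3 167.9] 85.5
    flat z 4 [ 571.  -346.4    4. ] rect [array([ 574.1, -349.6]), array([ 61.8, 172.6]), np.float64(80.6)] ang 169.7
side short_rest n 1205 bench 0.6 z pct [ 1.7  3.6  5.1  8.2 14.2 15.7] mean [572.2 366.7   6.4] rect [572.5 364.5] [114.3  53.9] 13.9
    flat z 4 [573.9 365.5   4. ] rect [array([575.6, 364. ]), array([118. ,  55.4]), np.float64(13.9)] ang 13.5
side lamp_socket n 365 bench 0.2 z pct [12.7 19.5 45.9 67.6 76.3 78.2] mean [528.1  -2.5  45. ] rect [537.  -15.6] [35.5 53.6] 33.9
    flat z 4 [556.5 -43.9   4. ] rect [array([559.2, -47.9]), array([ 35.9, 110.4]), np.float64(34.6)] ang 124.5
```

View pics/crop1.png

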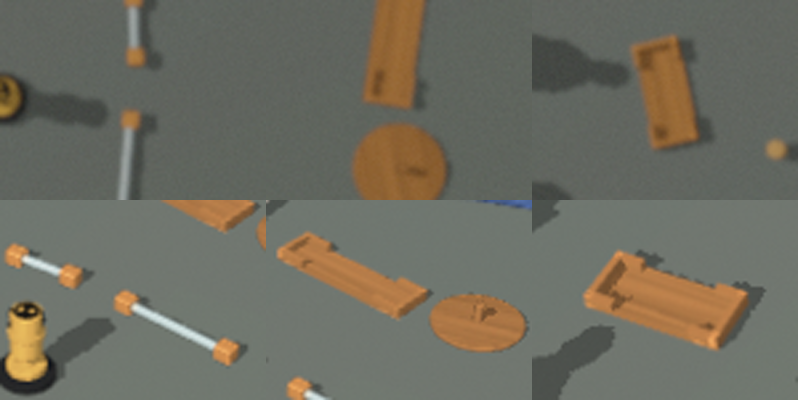

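The crops confirm both rests have open middles, the purple one excluded. They also show that the rods and rests actually lie roughly along world x, not y, so I will trust the picture. I'll move over the jar now.

Call:
move_arm --plan '[[[1.73, 4.68, 0], 0, 0], [[1.73, 4.68, 0], 0, 0], [[1.73, 4.68, 0], 0, 0], [[1.73, 4.68, 0], 0, 0], [[1.73, 4.68, 0], 0, 0]]' --squeeze 20

```text
time_s: 1.6
ee_pos: [278.4, -306.3, 214.1]
ee_rot: [180.0, -0.0, 19.4]
force: [0.4, 0.1, 0.9]
gripper_width: 91.4
gripper_force: 0.0
```

Call:
move_arm --plan '[[[1.73, 4.68, 0], 0, 0], [[1.73, 4.68, 0], 0, 0], [[1.73, 4.68, 0], 0, 0], [[1.73, 4.68, 0], 0, 0], [[1.73, 4.68, 0], 0, 0]]'

```text
time_s: 2.1
ee_pos: [365.0, -72.2, 214.4]
ee_rot: [179.9, -0.1, 19.5]
force: [1.4, -0.3, -0.8]
gripper_width: 91.3
gripper_force: 0.0
```

Call:
move_arm --plan '[[[1.73, 4.68, 0], 0, 0], [[1.73, 4.68, 0], 0, 0], [[1.73, 4.68, 0], 0, 0], [[1.73, 4.68, 0], 0, 0], [[1.73, 4.68, 0], 0, 0]]'

```text
time_s: 2.6
ee_pos: [451.5, 162.1, 214.2]
ee_rot: [180.0, -0.0, 19.5]
force: [0.7, -0.7, 0.5]
gripper_width: 91.3
gripper_force: 0.0
```

Call:
move_arm --plan '[[[0, 0, 0], 0, 0], [[0, 0, 0], 0, 0], [[0, 0, 0], 0, 0]]'

```text
time_s: 2.9
ee_pos: [450.6, 158.9, 213.8]
ee_rot: [180.0, 0.1, 19.4]
force: [-0.0, -0.1, 0.4]
gripper_width: 91.4
gripper_force: 0.0
```

Call:
move_arm --plan '[[[0, 0, -4.5], 0, 0], [[0, 0, -4.5], 0, 0], [[0, 0, -4.5], 0, 0], [[0, 0, -3.3], 0, 0], [[0, 0, -2], 0, 0]]'

```text
time_s: 3.4
ee_pos: [449.3, 157.6, 24.0]
ee_rot: [180.0, 0.2, 19.3]
force: [0.9, -0.2, -0.0]
gripper_width: 91.3
gripper_force: 0.0
```

Call:
move_arm --plan '[[[0, 0, -1], 0, 0], [[0, 0, 0], 0, 0], [[0, 0, 0], 0, 0.3], [[0, 0, 0], 0, 0.5], [[0, 0, 0], 0, 0.6]]'

```text
time_s: 3.9
ee_pos: [452.0, 160.0, 17.1]
ee_rot: [180.0, -0.1, 19.5]
force: [0.5, 0.4, 0.1]
gripper_width: 70.2
gripper_force: 0.0
```

Call:
move_arm --plan '[[[0, 0, 0], 0, 0.6], [[0, 0, 0], 0, 0.6], [[0, 0, 0], 0, 0.6], [[0, 0, 0], 0, 0.6], [[0, 0, 0], 0, 0.6]]'

```text
time_s: 4.4
ee_pos: [451.4, 159.9, 16.5]
ee_rot: [180.0, -0.0, 19.5]
force: [-0.3, -0.3, 5.6]
gripper_width: 55.1
gripper_force: 20.0
```

Call:
move_arm --plan '[[[0, 0, 1], 0, 0.6], [[0, 0, 2], 0, 0.6], [[0, 0, 2], 0, 0.6], [[0, 0, 1], 0, 0.6], [[0, 0, 0], 0, 0.6]]'

```text
time_s: 4.9
ee_pos: [452.0, 160.2, 77.3]
ee_rot: [180.0, -0.2, 19.5]
force: [-0.6, 0.3, -2.3]
gripper_width: 55.2
gripper_force: 20.0
```

Call:
move_arm --plan '[[[1.2, -0.15, 0], 0, 0.6], [[2.5, -0.35, 0], 0, 0.6], [[2.9, -0.4, 0], 0, 0.6], [[2.9, -0.4, 0], 0, 0.6], [[2.9, -0.4, 0], 0, 0.6]]'

```text
time_s: 5.4
ee_pos: [576.4, 142.3, 74.4]
ee_rot: [-180.0, 0.1, 19.5]
force: [0.3, -0.6, -0.8]
gripper_width: 55.3
gripper_force: 20.0
```

Call:
move_arm --plan '[[[2.9, -0.4, 0], 0, 0.6], [[2.5, -0.3, 0], 0, 0.6], [[1.2, -0.1, 0], 0, 0.6], [[0, 0, 0], 0, 0.6], [[0, 0, 0], 0, 0.6]]'

```text
time_s: 5.9
ee_pos: [640.4, 134.5, 74.3]
ee_rot: [-180.0, 0.2, 19.4]
force: [0.1, 0.3, -1.7]
gripper_width: 55.2
gripper_force: 20.0
```

```bash
python3 - <<'E'
from h import *
s=env.state(); print(s["ee_pos"],s["gripper_width"])
o=[]
for n in("top","side"):
    p=env.grab_frame(n)
    c=np.round(proj(p,[s["ee_pos"]])[0]).astype(int); i=p["frame"][max(c[1]-60,0):c[1]+60,c[0]-80:c[0]+80,::-1]
    o.append(cv2.resize(i,(400,300),interpolation=cv2.INTER_CUBIC))
cv2.imwrite("pics/n1.png",np.hstack(o))
E
```

```text
[640.36157473 134.49984977  74.3476542 ] 55.23810406083912
```

View pics/n1.png

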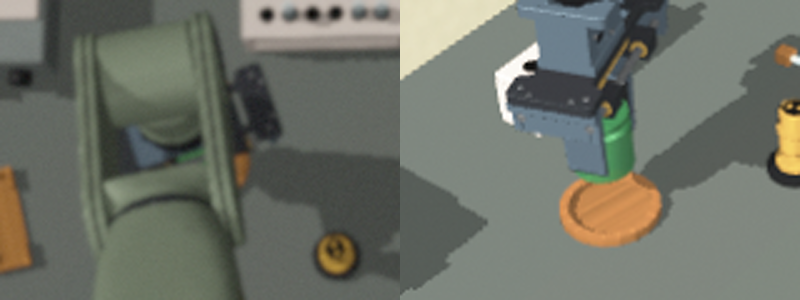

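The jar hangs upright in the fingers, with the nest directly beneath it (side crop, nest at (610,205)). I'll lower it.

Call:
move_arm --plan '[[[0, 0, -1.5], 0, 0.6], [[0, 0, -1.8], 0, 0.6], [[0, 0, -1.2], 0, 0.6], [[0, 0, -0.6], 0, 0.6], [[0, 0, -0.2], 0, 0.6]]'

```text
time_s: 6.5
ee_pos: [640.6, 134.9, 22.4]
ee_rot: [-180.0, 0.1, 19.5]
force: [0.6, 0.1, -1.1]
gripper_width: 55.0
gripper_force: 20.0
```

Call:
move_arm --plan '[[[0, 0, -0.1], 0, 0.6], [[0, 0, -0.1], 0, 0.6], [[0, 0, 0], 0, 0.6], [[0, 0, 0], 0, 0.6]]'

```text
time_s: 6.9
ee_pos: [641.4, 134.9, 21.4]
ee_rot: [180.0, -0.0, 19.5]
force: [-0.2, 0.5, -0.3]
gripper_width: 54.8
gripper_force: 20.0
```

Call:
move_arm --plan '[[[0, 0, -0.05], 0, 0.6], [[0, 0, -0.05], 0, 0.6], [[0, 0, 0], 0, 0.6], [[0, 0, 0], 0, 0.6]]'

```text
time_s: 7.3
ee_pos: [641.3, 134.9, 20.5]
ee_rot: [180.0, -0.0, 19.5]
force: [-0.4, -0.0, 2.7]
gripper_width: 55.0
gripper_force: 20.0
```

Call:
move_arm --plan '[[[0, 0, 0], 0, 0.35], [[0, 0, 0], 0, 0.25], [[0, 0, 0], 0, 0.2], [[0, 0, 0], 0, 0.2], [[0, 0, 1], 0, 0.2]]'

```text
time_s: 7.8
ee_pos: [640.0, 134.6, 28.8]
ee_rot: [-180.0, 0.2, 19.5]
force: [0.3, -0.5, 0.1]
gripper_width: 72.8
gripper_force: 0.0
```

Call:
move_arm --plan '[[[0, 0, 2.5], 0, 0.2], [[0, 0, 3.5], 0, 0.2], [[0, 0, 4], 0, 0.2], [[0, 0, 2], 0, 0.2]]'

```text
time_s: 8.2
ee_pos: [642.9, 135.2, 154.8]
ee_rot: [179.9, -0.4, 19.5]
force: [0.4, -0.1, 0.2]
gripper_width: 73.0
gripper_force: 0.0
```

Call:
move_arm --plan '[[[-2, 1.9, 0], 0, 0.3], [[-3.5, 3.3, 0], 0, 0.4], [[-3.5, 3.3, 0], 0, 0.4], [[-3.5, 3.3, 0], 0, 0.4], [[-3.5, 3.3, 0], 0, 0.4]]'

```text
time_s: 8.7
ee_pos: [479.9, 286.9, 150.9]
ee_rot: [-180.0, -0.1, 19.4]
force: [-0.1, 0.5, -0.2]
gripper_width: 54.8
gripper_force: 0.0
```

```bash
python3 - <<'E'
from h import *
s=env.state(); print(s["ee_pos"])
for n in("top","side"):
    p=env.grab_frame(n); C=cloud(p); h=cv2.cvtColor(p["frame"],cv2.COLOR_RGB2HSV)
    m=(np.hypot(C[...,0]-641,C[...,1]-135)<46)&(h[...,0]>45)&(h[...,0]<85)&(h[...,1]>100)
    Q=C[m]; 
    if len(Q): t=Q[Q[:,2]>55]; print(n,len(Q),np.nanpercentile(Q[:,2],[1,95,99]).round(1),cv2.minEnclosingCircle(t[:,:2].astype(np.float32)),cv2.minEnclosingCircle(Q[:,:2].astype(np.float32)))
    m=(np.hypot(C[...,0]-424,C[...,1]-338)<50)&(C[...,2]>6)&(C[...,2]<92)
    Q=C[m]; t=Q[(Q[:,2]>55)]; print("fun",len(t),np.median(t,0).round(1),t.min(0),t.max(0))
    b=Q[Q[:,2]<14]; print(cv2.minEnclosingCircle(b[:,:2].astype(np.float32)))
    if n=="side": cv2.imwrite("pics/s2.png",p["frame"][...,::-1])
E
```

```text
[479.8676223  286.91376794 150.90553778]
top 329 [30.4 69.5 71.1] ((640.1796875, 135.46372985839844), 26.152217864990234) ((640.3180541992188, 134.85641479492188), 26.5579891204834)
fun 17 [422.4 343.3  86.7] [417.12709886 337.93801188  60.99109921] [427.86038327 349.67951759  91.64482714]
((433.844970703125, 366.99249267578125), 23.6085205078125)
fun 108 [416.7 345.1  77.4] [411.99662878 337.60986063  55.23706706] [424.48136207 348.96214531  90.40087699]
((418.3046875, 343.1640930175781), 34.6635856628418)
```

View pics/s2.png

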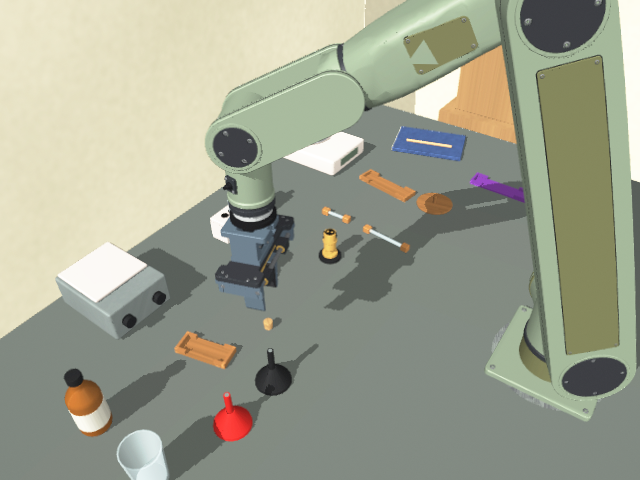

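The jar now stands centred in the nest (640,135). The arm hangs at about (250,290) on the way to the funnel, whose stem top shows at (270,352). I'll grasp the stem.

Call:
move_arm --plan '[[[-2.5, 2.3, 0], 0, 0.4], [[-2.3, 2.1, 0], 0, 0.4], [[-1.16, 1.06, 0], 0, 0.4], [[0, 0, 0], 0, 0.4], [[0, 0, -2], 0, 0.4]]'

```text
time_s: 9.3
ee_pos: [424.2, 341.4, 132.4]
ee_rot: [-179.9, -0.4, 19.5]
force: [-0.3, 0.4, 0.0]
gripper_width: 54.4
gripper_force: 0.0
```

Call:
move_arm --plan '[[[0, 0, -2.5], 0, 0.4], [[0, 0, -2.5], 0, 0.4], [[0, 0, -2.2], 0, 0.4], [[0, 0, -1], 0, 0.4], [[0, 0, 0], 0, 0.4]]'

```text
time_s: 9.8
ee_pos: [421.9, 339.3, 46.9]
ee_rot: [179.9, 0.1, 19.4]
force: [-0.4, 0.0, 1.1]
gripper_width: 55.0
gripper_force: 0.0
```

```bash
python3 - <<'E'
from h import *
s=env.state(); print(s["ee_pos"])
p=env.grab_frame("side"); c=np.round(proj(p,[s["ee_pos"]])[0]).astype(int); print(c)
cv2.imwrite("pics/f1.png",cv2.resize(p["frame"][c[1]-50:c[1]+50,c[0]-60:c[0]+60,::-1],(600,500),interpolation=cv2.INTER_CUBIC))
E
```

```text
[421.8598217  339.26621134  46.88217872]
[271 363]
```

View pics/f1.png

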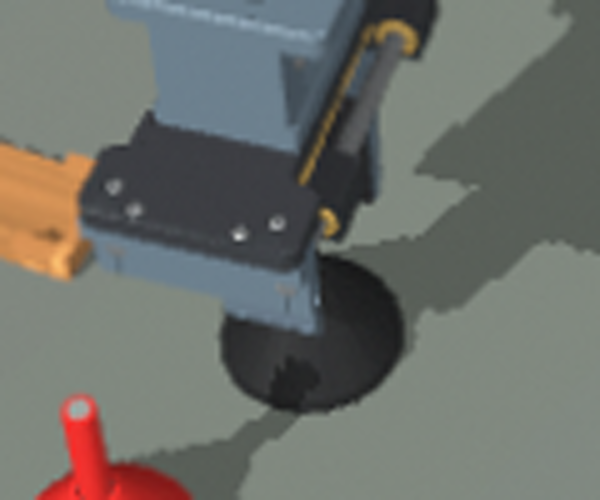

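The fingers straddle the stem, hidden behind the near finger at (270,290), and clear the cone. I'll close and lift.

Call:
move_arm --plan '[[[0, 0, 0], 0, 0.6], [[0, 0, 0], 0, 0.8], [[0, 0, 0], 0, 0.95], [[0, 0, 0], 0, 1], [[0, 0, 0], 0, 1]]' --squeeze 15

```text
time_s: 10.35
ee_pos: [421.6, 340.6, 48.3]
ee_rot: [-180.0, -0.0, 19.5]
force: [0.5, -0.3, 0.4]
gripper_width: 17.7
gripper_force: 0.0
```

Call:
move_arm --plan '[[[0, 0, 0], 0, 1], [[0, 0, 0], 0, 1], [[0, 0, 0], 0, 1], [[0, 0, 0.5], 0, 1], [[0, 0, 1.5], 0, 1]]'

```text
time_s: 10.85
ee_pos: [420.5, 339.6, 67.0]
ee_rot: [179.9, 0.2, 19.5]
force: [0.6, 0.1, -0.4]
gripper_width: 11.5
gripper_force: 15.0
```

Call:
move_arm --plan '[[[0, 0, 3], 0, 1], [[0, 0, 4], 0, 1], [[0, 0, 2], 0, 1], [[0, 0, 0], 0, 1]]'

```text
time_s: 11.25
ee_pos: [423.3, 341.7, 161.4]
ee_rot: [-179.9, -0.4, 19.5]
force: [0.1, -0.1, -0.6]
gripper_width: 11.6
gripper_force: 15.0
```

Call:
move_arm --plan '[[[0, -1.5, 0], 0, 1], [[0, -3, 0], 0, 1], [[0, -4.5, 0], 0, 1], [[0, -4.5, 0], 0, 1], [[0, -4.5, 0], 0, 1]]'

```text
time_s: 11.75
ee_pos: [419.4, 157.6, 155.9]
ee_rot: [180.0, 0.3, 19.5]
force: [1.0, -0.6, -0.5]
gripper_width: 11.3
gripper_force: 15.0
```

Call:
move_arm --plan '[[[0, -4.5, 0], 0, 1], [[0, -4.5, 0], 0, 1], [[0, -4.5, 0], 0, 1], [[0, -4.5, 0], 0, 1], [[0, -4.5, 0], 0, 1]]'

```text
time_s: 12.25
ee_pos: [419.0, -66.6, 156.2]
ee_rot: [-179.9, 0.2, 19.5]
force: [1.6, -0.3, -0.8]
gripper_width: 11.8
gripper_force: 15.0
```

Call:
move_arm --plan '[[[0.1, -4.5, 0], 0, 1], [[0.1, -4.5, 0], 0, 1], [[0.1, -4.5, 0], 0, 1], [[0.1, -4.5, 0], 0, 1], [[0, -4.5, 0], 0, 1]]'

```text
time_s: 12.75
ee_pos: [423.1, -290.9, 155.9]
ee_rot: [-179.8, 0.2, 19.4]
force: [0.9, -0.3, -1.1]
gripper_width: 11.6
gripper_force: 15.0
```

Call:
move_arm --plan '[[[0, -3, 0], 0, 1], [[0, -1.6, 0], 0, 1], [[0, -0.95, 0], 0, 1], [[0, 0, 0], 0, 1], [[0, 0, 0], 0, 1]]'

```text
time_s: 13.25
ee_pos: [425.2, -343.6, 157.5]
ee_rot: [-179.9, 0.0, 19.5]
force: [0.3, 0.7, -0.3]
gripper_width: 11.9
gripper_force: 15.0
```

```bash
python3 - <<'E'
from h import *
s=env.state(); print(s["ee_pos"])
p=env.grab_frame("side"); C=cloud(p); h=cv2.cvtColor(p["frame"],cv2.COLOR_RGB2HSV)
m=(np.hypot(C[...,0]-425,C[...,1]+345)<60)&(C[...,2]>100)&(C[...,2]<150)&(h[...,2]<70)
Q=C[m]; print(len(Q),Q.min(0),Q.max(0),np.nanpercentile(Q[:,2],[1,5]))
c=np.round(proj(p,[[425,-345,60]])[0]).astype(int)
cv2.imwrite("pics/f2.png",cv2.resize(p["frame"][c[1]-70:c[1]+50,c[0]-72:c[0]+72,::-1],(720,600),interpolation=cv2.INTER_CUBIC))
E
```

```text
[ 425.16960112 -343.6296846   157.53525099]
319 [ 388.46736565 -354.38458947  109.03427403] [ 454.60383123 -306.89525772  149.59428703] [111.55495021 113.75722435]
```

View pics/f2.png

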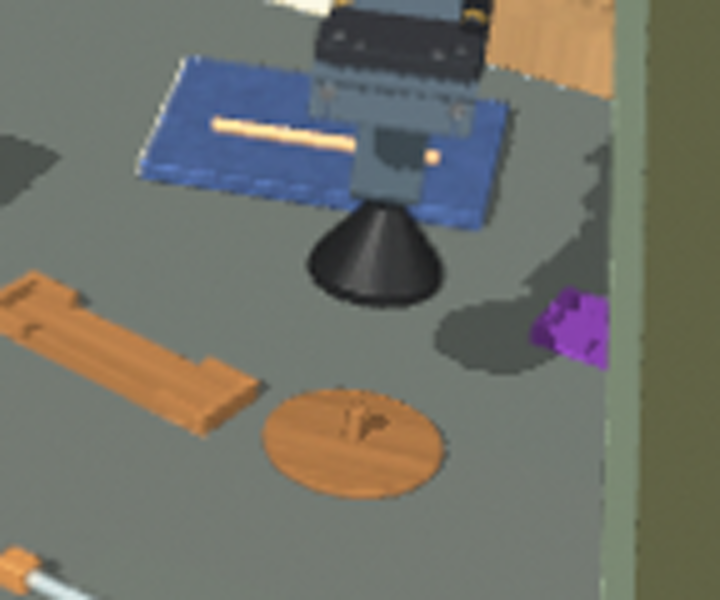

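Call:
move_arm --plan '[[[0, 0, -1.5], 0, 1], [[0, 0, -2.5], 0, 1], [[0, 0, -2], 0, 1], [[0, 0, -0.5], 0, 1], [[0, 0, 0], 0, 1]]'

```text
time_s: 13.8
ee_pos: [425.4, -343.9, 92.7]
ee_rot: [-179.9, 0.0, 19.5]
force: [-0.1, -0.8, -0.8]
gripper_width: 11.7
gripper_force: 15.0
```

```bash
python3 - <<'E'
from h import *
s=env.state(); print(s["ee_pos"])
p=env.grab_frame("side"); g=p["frame"].astype(int); C=cloud(p)
m=(np.hypot(C[...,0]-425,C[...,1]+345)<60)&(C[...,2]>35)&(C[...,2]<85)&(g.max(2)<80)
v,u=np.nonzero(m); print(u.min(),u.max(),v.min(),v.max())
th=np.linspace(0,2*np.pi,60)
b=s["ee_pos"][2]-48
X=np.c_[s["ee_pos"][0]+35*np.cos(th),s["ee_pos"][1]+35*np.sin(th),0*th+b]; q=proj(p,X); print("pred",q.min(0),q.max(0),b)
o=(g[...,0]>g[...,2]*1.6)&(np.hypot(C[...,0]-425,C[...,1]+345)<56); v,u=np.nonzero(o); print("disc",u.min(),u.max(),v.min(),v.max())
X=np.c_[425.5+48*np.cos(th),-345+48*np.sin(th),0*th+6]; X=np.r_[X,X-[0,0,6]];q=proj(p,X); print("pred",q.min(0),q.max(0))
E
```

```text
[ 425.44993934 -343.92096489   92.71337047]
423 449 177 197
pred [421.77804016 183.08793865] [448.4892137 198.032002 ] 44.71337046845905
disc 416 464 92 214
pred [415.37883538 192.10257394] [451.60199801 214.72524748]
```

Call:
move_arm --plan '[[[0, 0, -1.2], 0, 1], [[0, 0, -1.4], 0, 1], [[0, 0, -0.7], 0, 1], [[0, 0, -0.3], 0, 1], [[0, 0, -0.1], 0, 1]]'

```text
time_s: 14.35
ee_pos: [425.7, -345.1, 55.9]
ee_rot: [180.0, -0.0, 19.5]
force: [-0.6, -0.0, -0.7]
gripper_width: 11.5
gripper_force: 15.0
```

Call:
move_arm --plan '[[[0, 0, -0.05], 0, 1], [[0, 0, -0.05], 0, 1], [[0, 0, 0], 0, 1], [[0, 0, 0], 0, 1]]'

```text
time_s: 14.75
ee_pos: [425.7, -345.2, 55.2]
ee_rot: [180.0, -0.0, 19.5]
force: [-0.1, 0.4, -1.2]
gripper_width: 11.4
gripper_force: 15.0
```

Call:
move_arm --plan '[[[0, 0, -0.05], 0, 1], [[0, 0, 0], 0, 1], [[0, 0, 0], 0, 1]]'

```text
time_s: 15.05
ee_pos: [425.5, -345.0, 54.5]
ee_rot: [180.0, 0.0, 19.5]
force: [-1.4, -0.6, -1.2]
gripper_width: 12.2
gripper_force: 15.0
```

Call:
move_arm --plan '[[[0, 0, -0.05], 0, 1], [[0, 0, 0], 0, 1], [[0, 0, 0], 0, 1]]'

```text
time_s: 15.35
ee_pos: [425.6, -345.1, 54.1]
ee_rot: [180.0, -0.0, 19.5]
force: [-0.6, -0.5, 0.9]
gripper_width: 11.9
gripper_force: 15.0
```

Call:
move_arm --plan '[[[0, 0, -0.05], 0, 1], [[0, 0, 0], 0, 1], [[0, 0, 0], 0, 1]]'

```text
time_s: 15.65
ee_pos: [425.7, -345.1, 54.0]
ee_rot: [180.0, -0.0, 19.5]
force: [-1.1, 0.7, 5.7]
gripper_width: 11.6
gripper_force: 15.0
```

Call:
move_arm --plan '[[[0, 0, 0.05], 0, 0.9], [[0, 0, 0], 0, 0.75], [[0, 0, 0], 0, 0.6], [[0, 0, 0], 0, 0.6], [[0, 0, 1], 0, 0.6]]'

```text
time_s: 16.15
ee_pos: [424.7, -344.3, 63.0]
ee_rot: [-179.8, 0.1, 19.5]
force: [0.8, -0.1, -0.0]
gripper_width: 36.0
gripper_force: 0.0
```

Call:
move_arm --plan '[[[0, 0, 2.5], 0, 0.6], [[0, 0, 3.5], 0, 0.6], [[0, 0, 2.5], 0, 0.6], [[0.6, 4.2, 0], -6, 0.6], [[0.6, 4.2, 0], -6, 0.6]]'

```text
time_s: 16.65
ee_pos: [438.2, -261.2, 150.7]
ee_rot: [179.9, -0.2, 7.1]
force: [0.5, 0.1, -0.3]
gripper_width: 36.6
gripper_force: 0.0
```

Call:
move_arm --plan '[[[0.6, 4.2, 0], -6, 0.6], [[0.6, 4.2, 0], -6.2, 0.6], [[0.65, 4.1, 0], 0, 0.6], [[0, 0, 0], 0, 0.6], [[0, 0, 0], 0, 0.6]]'

```text
time_s: 17.15
ee_pos: [456.4, -135.6, 149.6]
ee_rot: [180.0, -0.1, -4.6]
force: [-0.1, -0.2, -0.1]
gripper_width: 36.3
gripper_force: 0.0
```

```bash
cat > look.py <<'E'
from h import *
import sys
def rods(n,k):
    x,y,r=dict(long_rod=(456,-136,85),short_rod=(608,-145,60))[k]
    p=env.grab_frame(n); C=cloud(p); h=cv2.cvtColor(p["frame"],cv2.COLOR_RGB2HSV)
    m=(np.hypot(C[...,0]-x,C[...,1]-y)<r)&(h[...,1]>120)&(C[...,2]<25)
    nn,lab,st,ce=cv2.connectedComponentsWithStats(m.astype(np.uint8))
    out=[]
    for i in range(1,nn):
        if st[i,4]>12: out.append((at_z(p,[ce[i]],10)[0,:2].round(1).tolist(),int(st[i,4])))
    print(n,k,out)
    return p
E
python3 - <<'E'
from look import *
s=env.state(); print(s["ee_pos"])
rods("side","long_rod"); p=rods("top","short_rod"); p=rods("side","short_rod")
C=cloud(p); m=(np.hypot(C[...,0]-425,C[...,1]+345)<60)&(C[...,2]>10)&(C[...,2]<100); m&=p["frame"].max(2)<70
Q=C[m]; print("funnel",len(Q),Q.min(0).round(),Q.max(0).round(),np.nanpercentile(Q[:,2],[99]))
cv2.imwrite("pics/r1.png",cv2.resize(p["frame"][140:290,330:530,::-1],(800,600),interpolation=cv2.INTER_CUBIC))
E
```

```text
[ 456.38623585 -135.60467876  149.63764189]
side long_rod [([511.6, -141.1], 51), ([398.6, -131.1], 65)]
top short_rod [([640.7, -143.7], 32), ([577.0, -145.9], 34)]
side short_rod [([639.2, -145.0], 49), ([575.6, -147.5], 56)]
funnel 444 [ 390. -364.   10.] [ 454. -306.   97.] [94.50283223]
```

View pics/r1.png

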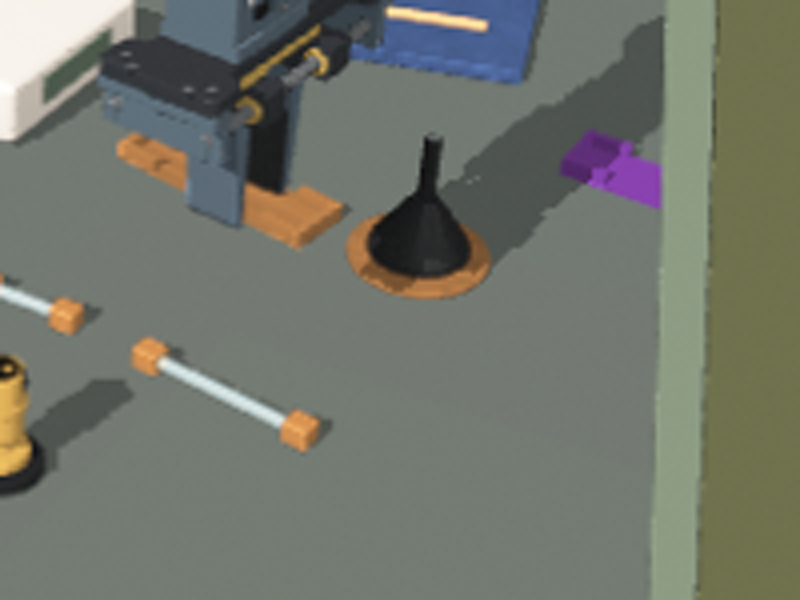

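The funnel stands centred on the stand (crop, (425,230)), and the long rod is clear at (220,390). I'll grasp the long rod.

Call:
move_arm --plan '[[[-0.05, 0, -3], 0, 0.6], [[0, 0, -4], 0, 0.6], [[0, 0, -4], 0, 0.6], [[0, 0, -2], 0, 0.6], [[0, 0, -1], 0, 0.6]]'

```text
time_s: 17.8
ee_pos: [454.2, -136.9, 7.0]
ee_rot: [-180.0, 0.2, -4.9]
force: [-0.3, -0.4, -0.9]
gripper_width: 36.7
gripper_force: 0.0
```

Call:
move_arm --plan '[[[0, 0, -0.5], 0, 0.6], [[0, 0, 0], 0, 0.6], [[0, 0, 0], 0, 0.75], [[0, 0, 0], 0, 0.9], [[0, 0, 0], 0, 1]]'

```text
time_s: 18.3
ee_pos: [456.1, -136.2, 4.8]
ee_rot: [180.0, -0.1, -4.7]
force: [-0.3, 0.4, -0.9]
gripper_width: 15.3
gripper_force: 0.0
```

Call:
move_arm --plan '[[[0, 0, 0], 0, 1], [[0, 0, 0], 0, 1], [[0, 0, 0], 0, 1], [[0, 0, 0], 0, 1]]'

```text
time_s: 18.7
ee_pos: [455.9, -136.1, 4.5]
ee_rot: [180.0, -0.1, -4.7]
force: [-0.1, 2.3, 6.7]
gripper_width: 8.8
gripper_force: 15.0
```

Call:
move_arm --plan '[[[0, 0, 0.5], 0, 1], [[0, 0, 1.5], 0, 1], [[0, 0, 2.5], 0, 1], [[0, 0, 2.5], 0, 1], [[0, 0, 0], 0, 1]]'

```text
time_s: 19.2
ee_pos: [457.7, -136.7, 76.8]
ee_rot: [179.9, -0.4, -4.7]
force: [0.1, -0.5, 0.3]
gripper_width: 8.1
gripper_force: 15.0
```

Call:
move_arm --plan '[[[1, -1.8, 0], 0, 1], [[1.9, -3.4, 0], -1, 1], [[1.9, -3.4, 0], -1, 1], [[1.9, -3.4, 0], -1, 1], [[1.9, -3.4, 0], -1, 1]]'

```text
time_s: 19.7
ee_pos: [541.5, -291.0, 72.6]
ee_rot: [-180.0, 0.1, -8.8]
force: [0.8, 0.2, -0.8]
gripper_width: 8.4
gripper_force: 15.0
```

Call:
move_arm --plan '[[[1.9, -3.4, 0], -1, 1], [[1.1, -2.05, 0], 0, 1], [[0, 0, 0], 0, 1], [[0, 0, 0], 0, 1]]'

```text
time_s: 20.1
ee_pos: [570.5, -343.9, 72.3]
ee_rot: [-179.9, 0.2, -9.8]
force: [-0.1, 0.6, -0.7]
gripper_width: 8.6
gripper_force: 15.0
```

```bash
cat > over.py <<'E'
from look import *
# compare caps of held rod (height h above bench mid-cap) with state, and picture
def go(rest,L,ang,pic,box,dz=3.5):
    s=env.state(); e=np.array(s["ee_pos"]); print(e.round(1),np.round(s["ee_rot"],1),s["gripper_width"])
    p=env.grab_frame("side"); C=cloud(p); h=cv2.cvtColor(p["frame"],cv2.COLOR_RGB2HSV)
    m=(np.hypot(C[...,0]-e[0],C[...,1]-e[1])<L/2+25)&(h[...,1]>110)&(C[...,2]>e[2]-12)&(C[...,2]<e[2]+25)
    nn,lab,st,ce=cv2.connectedComponentsWithStats(m.astype(np.uint8)); 
    for i in range(1,nn):
        if st[i,4]>10: print("cap",at_z(p,[ce[i]],e[2]+dz+2)[0].round(1),"cloud",np.median(C[lab==i],0).round(1),st[i,4])
    x,y,w,hh=box
    cv2.imwrite(pic,cv2.resize(p["frame"][y:y+hh,x:x+w,::-1],(w*5,hh*5),interpolation=cv2.INTER_CUBIC))
E
python3 -c "
from over import *
go('long_rest',130,-9.6,'pics/r2.png',(325,120,150,110))"
```

```text
[ 570.5 -343.9   72.3] [-179.9    0.2   -9.8] 8.63754226910002
cap [ 626.  -352.3   77.8] cloud [ 623.1 -347.4   82.2] 41
cap [ 514.  -333.    77.8] cloud [ 511.9 -329.    81.2] 54
```

View pics/r2.png

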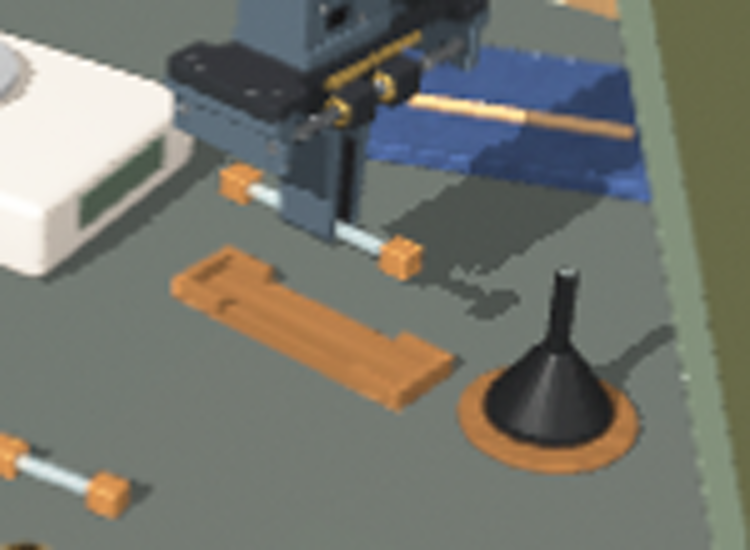

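The rod hangs level and aligned above the long rest (crop, rest centre (310,330)). I'll lower it.

Call:
move_arm --plan '[[[0.05, -0.05, -2], 0, 1], [[0, 0, -2.3], 0, 1], [[0, 0, -1.4], 0, 1], [[0, 0, -0.5], 0, 1], [[0, 0, -0.1], 0, 1]]'

```text
time_s: 20.65
ee_pos: [571.7, -344.3, 10.6]
ee_rot: [-180.0, 0.1, -9.7]
force: [0.0, -0.7, -0.6]
gripper_width: 8.4
gripper_force: 15.0
```

Call:
move_arm --plan '[[[0, 0, -0.1], 0, 1], [[0, 0, -0.1], 0, 1], [[0, 0, 0], 0, 1], [[0, 0, 0], 0, 1]]'

```text
time_s: 21.05
ee_pos: [572.3, -345.2, 9.5]
ee_rot: [180.0, -0.0, -9.7]
force: [0.5, -0.5, 0.4]
gripper_width: 8.7
gripper_force: 15.0
```

Call:
move_arm --plan '[[[0, 0, -0.05], 0, 1], [[0, 0, 0], 0, 1], [[0, 0, 0], 0, 1]]'

```text
time_s: 21.35
ee_pos: [572.1, -345.1, 8.6]
ee_rot: [180.0, -0.0, -9.7]
force: [-0.2, -0.5, -0.2]
gripper_width: 8.2
gripper_force: 15.0
```

Call:
move_arm --plan '[[[0, 0, -0.05], 0, 1], [[0, 0, 0], 0, 1], [[0, 0, 0], 0, 1]]'

```text
time_s: 21.65
ee_pos: [572.2, -345.1, 8.6]
ee_rot: [180.0, -0.0, -9.7]
force: [-2.3, -0.2, 5.6]
gripper_width: 8.4
gripper_force: 15.0
```

Call:
move_arm --plan '[[[0, 0, -0.05], 0, 1], [[0, 0, 0], 0, 1], [[0, 0, 0], 0, 1]]'

```text
time_s: 21.95
ee_pos: [572.2, -345.1, 8.6]
ee_rot: [180.0, -0.0, -9.7]
force: [-2.5, 1.3, 6.8]
gripper_width: 8.7
gripper_force: 15.0
```

Call:
move_arm --plan '[[[0, 0, 0.05], 0, 0.9], [[0, 0, 0], 0, 0.75], [[0, 0, 0], 0, 0.65], [[0, 0, 0], 0, 0.65], [[0, 0, 1], 0, 0.65]]'

```text
time_s: 22.45
ee_pos: [571.0, -344.4, 16.6]
ee_rot: [-179.9, 0.2, -9.7]
force: [-0.1, -0.3, -0.7]
gripper_width: 31.9
gripper_force: 0.0
```

Call:
move_arm --plan '[[[0, 0, 2.5], 0, 0.65], [[0, 0, 3], 0, 0.65], [[0, 0, 2], 0, 0.65], [[0.7, 4, 0], 3, 0.65], [[0.8, 4, 0], 3, 0.65]]'

```text
time_s: 22.95
ee_pos: [587.6, -265.4, 94.7]
ee_rot: [179.9, -0.2, -3.8]
force: [0.5, 1.0, 0.9]
gripper_width: 31.9
gripper_force: 0.0
```

Call:
move_arm --plan '[[[0.7, 4, 0], 3, 0.65], [[0.7, 4, 0], 2.7, 0.65], [[0.7, 3.95, 0], 0, 0.65], [[0, 0, 0], 0, 0.65], [[0, 0, 0], 0, 0.65]]'

```text
time_s: 23.45
ee_pos: [608.4, -145.0, 93.6]
ee_rot: [179.9, -0.0, 2.1]
force: [0.4, -0.9, -0.3]
gripper_width: 32.0
gripper_force: 0.0
```

```bash
python3 - <<'E'
from h import *
s=env.state(); print(s["ee_pos"],s["ee_rot"])
p=env.grab_frame("side"); C=cloud(p); h=cv2.cvtColor(p["frame"],cv2.COLOR_RGB2HSV)
m=(np.hypot(C[...,0]-608,C[...,1]+145)<60)&(h[...,1]>120)&(C[...,2]<25)
nn,l,st,ce=cv2.connectedComponentsWithStats(m.astype(np.uint8))
print([(at_z(p,[ce[i]],10)[0].round(1),st[i,4]) for i in range(1,nn) if st[i,4]>10])
cv2.imwrite("pics/r3.png",cv2.resize(p["frame"][140:250,310:460,::-1],(750,550),interpolation=cv2.INTER_CUBIC))
E
```

```text
[ 608.42558557 -144.96783294   93.6299052 ] [ 1.79949433e+02 -4.30524921e-02  2.09001940e+00]
[(array([ 639.1, -144.8,   10. ]), np.int32(48)), (array([ 575.4, -147.4,   10. ]), np.int32(55))]
```

View pics/r3.png

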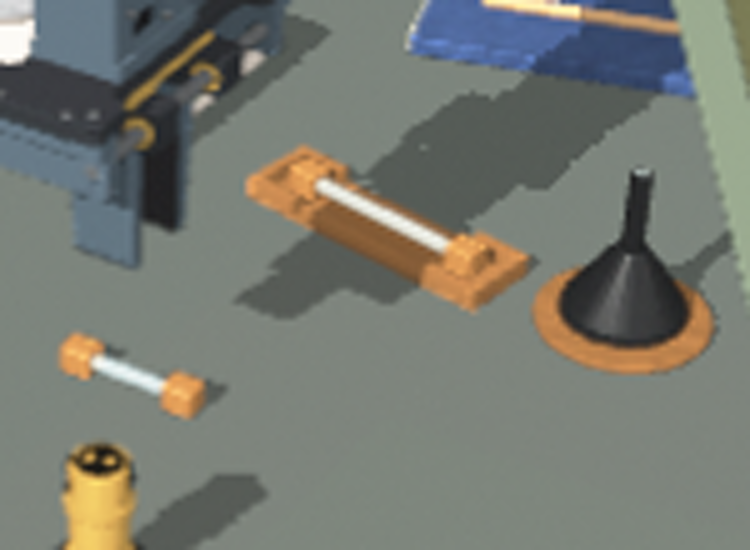

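The long rod lies in its rest, caps at (315,178) and (468,255). The short rod is clear at (130,375). I'll grasp the short rod.

Call:
move_arm --plan '[[[-0.05, -0.03, -2], 0, 0.65], [[0, 0, -3], 0, 0.65], [[0, 0, -2], 0, 0.65], [[0, 0, -1.2], 0, 0.65], [[0, 0, -0.5], 0, 0.65]]'

```text
time_s: 24.0
ee_pos: [606.9, -147.0, 4.9]
ee_rot: [-180.0, 0.1, 1.9]
force: [-1.1, 0.5, 0.3]
gripper_width: 31.9
gripper_force: 0.0
```

Call:
move_arm --plan '[[[0, 0, -0.2], 0, 0.65], [[0, 0, 0], 0, 0.65], [[0, 0, 0], 0, 0.8], [[0, 0, 0], 0, 0.9], [[0, 0, 0], 0, 1]]'

```text
time_s: 24.5
ee_pos: [607.9, -145.8, 4.6]
ee_rot: [180.0, -0.1, 2.0]
force: [-0.4, -0.4, 0.4]
gripper_width: 10.6
gripper_force: 0.0
```

Call:
move_arm --plan '[[[0, 0, 0], 0, 1], [[0, 0, 0], 0, 1], [[0, 0, 0], 0, 1], [[0, 0, 0], 0, 1]]'

```text
time_s: 24.9
ee_pos: [607.8, -145.8, 4.5]
ee_rot: [180.0, -0.0, 2.0]
force: [0.1, 0.9, 5.9]
gripper_width: 8.7
gripper_force: 15.0
```

Call:
move_arm --plan '[[[0, 0, 0.5], 0, 1], [[0, 0, 2.5], 0, 1], [[0, 0, 4], 0, 1], [[0, 0, 4], 0, 1], [[0, 0, 1.5], 0, 1]]'

```text
time_s: 25.4
ee_pos: [609.5, -146.4, 133.2]
ee_rot: [179.9, -0.4, 2.0]
force: [0.8, -0.1, -0.3]
gripper_width: 8.6
gripper_force: 15.0
```

Call:
move_arm --plan '[[[-0.2, 2, 0], 0, 1], [[-0.25, 3.5, 0], 1, 1], [[-0.3, 4.5, 0], 1, 1], [[-0.3, 4.5, 0], 1, 1], [[-0.3, 4.5, 0], 1, 1]]'

```text
time_s: 25.9
ee_pos: [593.4, 45.6, 128.8]
ee_rot: [180.0, 0.0, 6.0]
force: [-0.1, 1.2, -0.0]
gripper_width: 8.6
gripper_force: 15.0
```

Call:
move_arm --plan '[[[-0.3, 4.5, 0], 1, 1], [[-0.3, 4.5, 0], 1, 1], [[-0.3, 4.5, 0], 1, 1], [[-0.3, 4.5, 0], 1, 1], [[-0.3, 4.5, 0], 1, 1]]'

```text
time_s: 26.4
ee_pos: [578.4, 270.8, 128.7]
ee_rot: [180.0, 0.0, 11.0]
force: [0.6, 0.3, -0.5]
gripper_width: 8.0
gripper_force: 15.0
```

Call:
move_arm --plan '[[[-0.3, 4.5, 0], 1, 1], [[-0.25, 3.5, 0], 1, 1], [[-0.05, 1.8, 0], 0.8, 1], [[0, 0, 0], 0, 1], [[0, 0, 0], 0, 1]]'

```text
time_s: 26.9
ee_pos: [573.0, 365.9, 128.5]
ee_rot: [179.9, 0.1, 13.8]
force: [-0.6, -1.2, -0.4]
gripper_width: 8.6
gripper_force: 15.0
```

Call:
move_arm --plan '[[[0, 0, -2], 0, 1], [[0, 0, -3], 0, 1], [[0, 0, -1.5], 0, 1], [[0, 0, 0], 0, 1], [[0, 0, 0], 0, 1]]'

```text
time_s: 27.4
ee_pos: [573.7, 366.4, 64.6]
ee_rot: [180.0, -0.0, 13.7]
force: [-0.0, 0.5, -0.3]
gripper_width: 8.5
gripper_force: 15.0
```

```bash
python3 -c "
from over import *
go('short_rest',80,13.8,'pics/r4.png',(140,270,150,110))"
```

```text
[573.7 366.4  64.6] [180.   -0.   13.7] 8.510332033676125
cap [542.2 359.5  70.1] cloud [539.6 361.6  74.7] 103
```

View pics/r4.png

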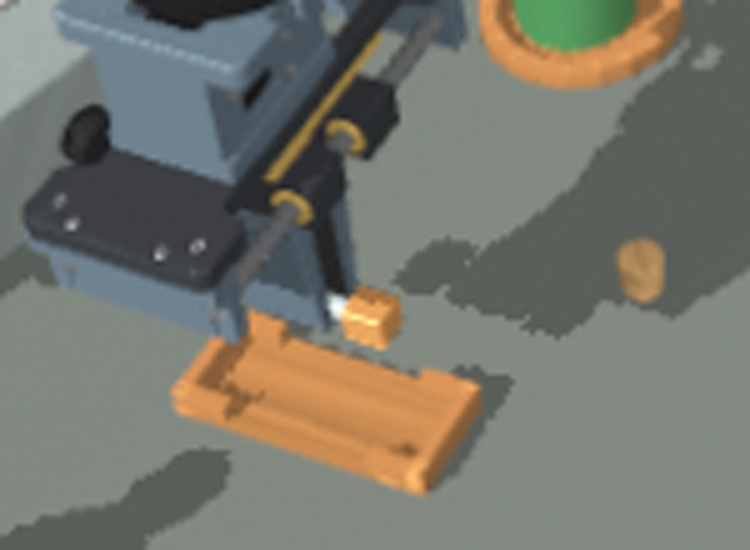

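The rod hangs over the short rest (near cap at (370,318), rest centre (330,400)), aligned with it. I'll lower it.

Call:
move_arm --plan '[[[0, 0, -1.5], 0, 1], [[0, 0, -2], 0, 1], [[0, 0, -1.2], 0, 1], [[0, 0, -0.5], 0, 1], [[0, 0, -0.1], 0, 1]]'

```text
time_s: 27.95
ee_pos: [572.8, 367.1, 10.3]
ee_rot: [180.0, 0.1, 13.8]
force: [0.6, -0.3, -0.2]
gripper_width: 8.2
gripper_force: 15.0
```

Call:
move_arm --plan '[[[0, 0, -0.1], 0, 1], [[0, 0, -0.1], 0, 1], [[0, 0, 0], 0, 1], [[0, 0, 0], 0, 1]]'

```text
time_s: 28.35
ee_pos: [573.3, 367.3, 9.4]
ee_rot: [-180.0, -0.0, 13.8]
force: [0.4, -0.7, -0.7]
gripper_width: 9.2
gripper_force: 15.0
```

Call:
move_arm --plan '[[[0, 0, -0.05], 0, 1], [[0, 0, 0], 0, 1], [[0, 0, 0], 0, 1]]'

```text
time_s: 28.65
ee_pos: [573.1, 367.2, 8.6]
ee_rot: [180.0, -0.0, 13.8]
force: [0.3, 0.6, 0.4]
gripper_width: 8.5
gripper_force: 15.0
```

Call:
move_arm --plan '[[[0, 0, -0.05], 0, 1], [[0, 0, 0], 0, 1], [[0, 0, 0], 0, 1]]'

```text
time_s: 28.95
ee_pos: [573.1, 367.2, 8.5]
ee_rot: [180.0, -0.0, 13.8]
force: [-1.5, -0.4, 4.9]
gripper_width: 8.5
gripper_force: 15.0
```

Call:
move_arm --plan '[[[0, 0, -0.03], 0, 1], [[0, 0, 0], 0, 1], [[0, 0, 0], 0, 1]]'

```text
time_s: 29.25
ee_pos: [573.1, 367.2, 8.5]
ee_rot: [-180.0, -0.0, 13.8]
force: [-1.4, -0.7, 6.2]
gripper_width: 8.4
gripper_force: 15.0
```

Call:
move_arm --plan '[[[0, 0, 0.05], 0, 0.9], [[0, 0, 0], 0, 0.75], [[0, 0, 0], 0, 0.65], [[0, 0, 0], 0, 0.65], [[0, 0, 1], 0, 0.65]]'

```text
time_s: 29.75
ee_pos: [572.0, 366.5, 16.8]
ee_rot: [179.9, 0.2, 13.8]
force: [-0.6, -0.3, -0.0]
gripper_width: 31.8
gripper_force: 0.0
```

Call:
move_arm --plan '[[[0, 0, 3], 0, 0.65], [[0, 0, 4], 0, 0.65], [[0, 0, 4.5], 0, 0.65], [[0, 0, 4.5], 0, 0.65], [[0, 0, 4], 0, 0.65]]'

```text
time_s: 30.25
ee_pos: [573.2, 367.2, 221.7]
ee_rot: [-180.0, -0.1, 13.8]
force: [-0.1, -0.3, -0.1]
gripper_width: 32.0
gripper_force: 0.0
```

Call:
move_arm --plan '[[[-2.5, -3.5, 1], 0, 0.65], [[-2.5, -3.5, 1], 0, 0.65], [[-2.5, -3.5, 1], 0, 0.65], [[-2.5, -3.5, 1], 0, 0.65], [[-2.5, -3.5, 1], 0, 0.65]]'

```text
time_s: 30.75
ee_pos: [446.8, 190.8, 269.3]
ee_rot: [180.0, -0.1, 13.8]
force: [0.8, -0.6, 0.4]
gripper_width: 31.6
gripper_force: 0.0
```

Call:
move_arm --plan '[[[-1.5, -4, 0], 0, 0.65], [[-1.5, -4, 0], 0, 0.65], [[-1, -4, 0], 0, 0.65], [[0, 0, 0], 0, 0.65], [[0, 0, 0], 0, 0.65]]'

```text
time_s: 31.25
ee_pos: [408.1, 71.8, 269.0]
ee_rot: [-180.0, -0.1, 13.6]
force: [0.4, -0.1, -0.1]
gripper_width: 32.0
gripper_force: 0.0
```

```bash
python3 - <<'E'
from h import *
s=env.state(); print(s["ee_pos"],s["time_s"])
ps={n:env.grab_frame(n) for n in("top","side")}
for n,p in ps.items():
    C=cloud(p); print(n)
    for k,x,y,a,L in (("long",571.5,-344.5,-9.6,55),("short",574,367,13.8,30)):
        m=(np.hypot(C[...,0]-x,C[...,1]-y)<L-8)&(C[...,2]>7)&(C[...,2]<25); f=p["frame"].astype(int)
        m&=(f[...,2]>0.75*f[...,0])   # glass: not brown
        v,u=np.nonzero(m); 
        if len(u): X=at_z(p,np.c_[u,v],12)[:,:2]; 
        c=np.cos(np.radians(a)); si=np.sin(np.radians(a)); d=X-[x,y]; w=np.polyfit(d@[c,si],d@[-si,c],1)
        print(k,len(u),"glass lateral offset",w[1].round(1),"tilt deg",np.degrees(np.arctan(w[0])).round(1),"along",(d@[c,si]).min().round(1),(d@[c,si]).max().round(1),"z",np.median(C[m][:,2]).round(1))
    for k,x,y in(("jar",640.5,135),("lamp",535,-6)):
        Q=C[(np.hypot(C[...,0]-x,C[...,1]-y)<45)&(C[...,2]>52)&(C[...,2]<100)]; print(k,len(Q),Q[:,:2].min(0).round(),Q[:,:2].max(0).round())
o=lambda p,c,r:cv2.resize(p["frame"][r-45:r+45,c-60:c+60,::-1],(400,300),interpolation=cv2.INTER_CUBIC)
t,sd=ps["top"],ps["side"]
cv2.imwrite("pics/end.png",np.vstack([np.hstack([o(t,445,260),o(t,190,247)]),np.hstack([o(sd,400,190),o(sd,215,340)])]))
cv2.imwrite("pics/ends.png",sd["frame"][...,::-1])
E
```

```text
[408.13224826  71.81763694 269.04513825] 31.25
top
long 92 glass lateral offset 0.8 tilt deg -1.6 along -42.2 45.6 z 14.7
short 33 glass lateral offset 2.4 tilt deg 0.3 along -15.5 20.2 z 16.3
jar 325 [615. 110.] [668. 164.]
lamp 116 [518. -22.] [549.   8.]
side
long 76 glass lateral offset -1.8 tilt deg -0.2 along -41.3 48.7 z 15.4
short 86 glass lateral offset -0.1 tilt deg -1.2 along -19.4 23.0 z 15.6
jar 372 [610. 107.] [665. 163.]
lamp 193 [514. -25.] [546.   8.]
```

View pics/end.png

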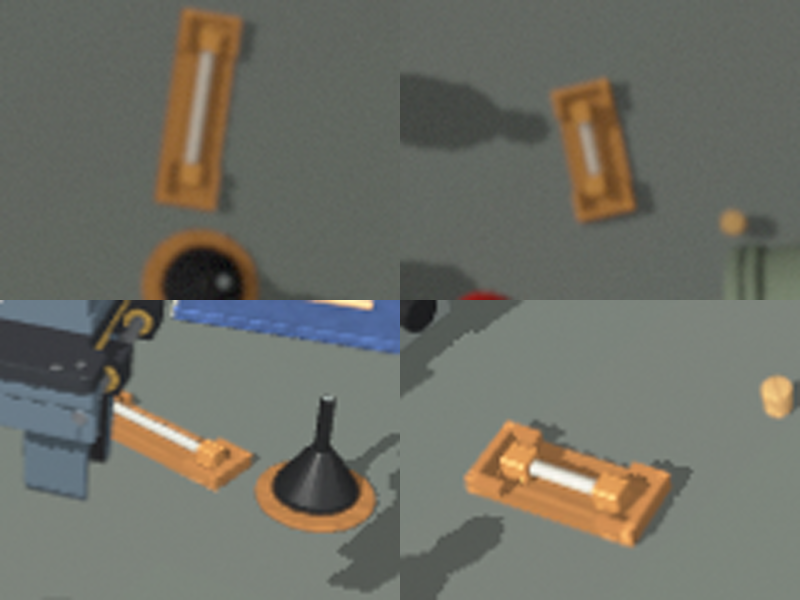

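View pics/ends.png

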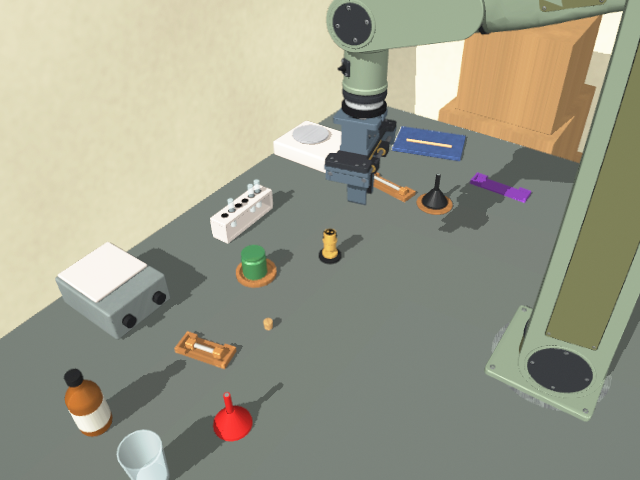

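Both pictures show every piece in its holder: jar in the nest (256,265), funnel on the stand (436,195), long rod (390,185) and short rod (207,348). The offsets are within about 2 mm, and the lamp socket and rack have not moved. Handing in.

```bash
python3 -c "
from workcell import env
print(env.job_done())"
```

```text
the job is handed in; nothing more can be done
None
```

The job is handed in: jar, funnel, long rod and short rod were each lowered into their own holders in that order, in about 31 s, centred to within about 3 mm by the cameras, with the lamp socket and tube rack left where they stood.

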